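# Put three mixed-up jars back on their own mats

### The job

The three things on the mats have been put back mixed up: move the sticky jam jar into the round steel drip dish, the tin onto the six-sided cork mat and the tall red-capped spice jar onto the square wooden mat, each upright in the middle of its own. Each mat has room for one thing only, so put one aside on the empty white chopping board meanwhile. Keep them upright, set them down without letting them drop, and leave the pepper mill, mustard jar and egg timer where they stand.

Things in the scene. Friction and masses are not known exactly. Their poses are not given: they have to be found in the camera images.
- jam_jar: Squat clear glass jam jar with red contents and a flat light-grey screw lid, round, 61 mm across, 90 mm tall, about 0.24 kg; origin at the centre of its underside, z up along its axis. The lid (top 11 mm, 60 mm across) is fixed to it; below the lid the body is 58 mm across at its widest; grip it 45 to 70 mm above its underside, with room over the lid. It starts on the square wooden mat.
- tin: Short plain cylindrical food tin with a metal top, 57 mm across, 72 mm tall, about 0.18 kg; origin at the centre of its underside, z up along its axis. It starts in the round steel dish.
- spice_jar: Tall slim spice jar with a red cap, round, 45 mm across, 106 mm tall, about 0.11 kg; origin at the centre of its underside, z up along its axis. The cap (top 21 mm) is fixed to it; the body below is 42 mm across and can be gripped 50 to 80 mm above the underside. It starts on the six-sided cork mat.
- drip_dish: Round shallow steel drip dish, 104 mm across, fixed to the worktop; origin at the centre of its underside. Its flat inner floor (about 92 mm across) is 4 mm above the worktop, its rim 8 mm. The jam jar belongs here.
- cork_mat: Six-sided (hexagonal) cork mat, 112 mm over its corners, about 97 mm over its flats, 6 mm thick, flat, fixed to the worktop; origin at the centre of its underside. The tin belongs here.
- wood_mat: Square pale wooden mat, 100 x 100 mm, 8 mm thick, flat, fixed to the worktop; origin at the centre of its underside. The spice jar belongs here.
- board: Small white plastic chopping board, 110 mm (its x) by 140 mm (its y), 8 mm thick, flat, fixed; origin at the centre of its underside. Empty at the start: the free spot. The worktop is at z = 0; wall cabinets hang over its back part (doors at x = 0.6, their handles to about 0.56, from z = 0.49 up): keep the wrist and elbow from swinging into them, carry low and in straight lines.
- pepper: Bystander: clear glass pepper mill with a steel head, 56 mm across, 123 mm tall, loose; origin at the centre of its underside. Stands behind the mats; leave it alone.
- mustard_jar: Bystander: glass mustard jar with a yellow lid, 57 mm across, 85 mm tall, loose; origin at the centre of its underside. Stands behind the mats; leave it alone.
- timer: Bystander: low round egg timer, red top on a cream base, 60 mm across, 46 mm tall, loose; origin at the centre of its underside. Stands behind the mats; leave it alone.
Mind the look-alikes: they are no part of the job. Leave any purple look-alike of the tin alone. Leave any green look-alike of the spice_jar alone.

How it is judged:
By the outcome, as a careful person would: the job done as asked, in the order asked, and still so for the second after the job is handed in, with the robot touching nothing.
It also fails if it takes over 109 s, if anything falls off the work surface, if the arm or the gripper's body presses on something with over 40 N, if the wrist force passes 120 N, or if a joint passes its speed limit or range.

### The arm

A 6-joint arm with a two-finger parallel gripper is mounted at the origin on a cart in front of the work surface, level with it; the furniture and walls round the work are solid. World frame = base frame: x ahead of the robot, y to its left, z up, the work surface at z = 0. Lengths are in m, angles in rad, forces in N, time in s.
With the tool pointing down it reaches from about 0.35 to 0.775 m from the base axis. Payload 7.3 kg.
Tool frame: the origin (TCP) lies midway between the tips of the shut fingers; the grasp point (between the pads) lies 19 mm behind it (robot.tcp_to_grasp is the distance from the TCP to the grasp point, in m); z points along the fingers, y is the direction in which the jaws open and shut (so a half turn about z gives the same grasp; the last joint's range is limited). The gripper opens to 92 mm and grips with 3 to 60 N. Pads are 19 mm wide; open, the fingers measure 130 mm over their backs; the gripper's body (75 mm by 190 mm) begins 47 mm behind the grasp point.
Start: joints at [-1.266, 0.342, 1.524, -0, 1.275, -0.146], TCP at [0.229, -0.473, 0.227] pointing down, gripper open.
Joint ranges: [-2.53, 2.53], [-0.77, 2.02], [0.04, 2.7], [-1, 4.14], [0.28, 2.66], [-3.11, 3.11]. Speed limits (rad/s): [2.57, 2.57, 3.14, 3.14, 3.14, 3.14].

### API

Orientations are given as [roll, pitch, yaw] about the fixed x, y, z axes, in that order (R = Rz(yaw) Ry(pitch) Rx(roll)).
In Python, from cell import status, read_camera, camera_info, ticket, robot gives the robot as it stands.
- The arm moves only by the tool jog_arm, never from a script. Its argument "plan" is a list that holds one entry, the list of rows, each a list of 7 numbers: the shift along the tool's x, y, z each as a share of 0.05 m, from -1 to 1, then the turn, a rotation vector about the tool's x, y, z each as a share of 0.15 rad, from -1 to 1, then the opening, from 0 (shut) to 1 (fully open). In form: [[[x, y, z, wx, wy, wz, hand], ...]]. A call has 1 to 20 rows; each row shifts and turns the commanded pose from where the row before left it, along the tool's axes as they then stand; what a row does not reach is not made up. A row lasts 1/8 s, in which the tool goes at most 62.5 mm and 10.7 degrees, less where a joint would pass 70% of its speed; a pose out of reach is approached as far as the arm can. A call with a number of a shift or a turn outside -1 to 1 is refused whole. A call with a gripper value outside its range is refused whole. The fingers move at their own pace and stop on an object; "squeeze" is the grip in N (left out, the last holds). Time passes only in rows, so rows that do not move let the fingers close. It gives the time, the measured TCP pose, the force and the opening at its end, in the units of the state.
- status.observe(): the state, without advancing time (a new reading comes with each control period).
- read_camera(name): name is "scene" or "top"; returns (picture, depth): 420x560x3 uint8, red, green, blue; 420x560 float32, m along the optical axis (not along the pixel's ray), 0 where there is no reading.
- camera_info(name): a dict with "mtx" (3x3 intrinsics, pixels), "world_to_cam" (4x4, takes a point from world to camera coordinates). Camera axes: x right, y down, z forward; pixel columns grow to the right and rows downward; lengths in m; the calibration is good to about 2 mm. A picture is of the moment at which its call begins. camera_info takes no time and is no camera call.
- ticket.hand_in(): hands the job in, once; it reports no verdict.
The state is a dict: "time": time; "qpos": joint angles; "qvel": joint speeds; "joint_efforts": joint torques, N m; "tool_pos": TCP position; "tool_rot": TCP orientation; "contact_force": force on the tool from outside, world axes, zero at the start; "torque": the same for the moment, N m; "opening": finger opening in m.
Only numpy, scipy, OpenCV 4.12 (cv2) and the standard library are available. Lean on these libraries where they do the work, as an engineer would, in place of code of your own. Each camera call takes 0.05 s, during which the arm holds its last target.

## Working session

There is one attempt and no reset: what is moved stays moved. The work goes in short steps, Python scripts to look and compute and a tool call to move; the robot and the scene stay as the last step left them, time stands still between calls to the robot, and variables do not carry over. Pictures are saved under pics/ and viewed, and the job is handed in when it is done.

Besides the shell and the picture viewer there is one more tool, called after "Call:" in YAML: its name, and indented under it one key for each argument. jog_arm: Moves the arm, as the interface text tells. Its arguments: {"type":"object","properties":{"plan":{"type":"array"},"squeeze":{"type":"number"}},"required":["plan"]}

```bash
mkdir -p pics; ls
python3 - <<'E'
from cell import status, read_camera, camera_info, ticket, robot
import cv2,numpy as np
s=status.observe(); print(s); print(robot, getattr(robot,'tcp_to_grasp',None))
for n in("scene","top"):
    p,d=read_camera(n); cv2.imwrite(f"pics/{n}0.png",p[...,::-1]); np.savez(f"pics/{n}0.npz",p=p,d=d)
    print(camera_info(n))
E
```

```text
pics
{'time': 0.0, 'qpos': array([-1.26599560e+00,  3.42705269e-01,  1.52504737e+00, -2.15498556e-06,
        1.27540291e+00, -1.45989110e-01]), 'qvel': array([0.00069989, 0.00125014, 0.0003051 , 0.00066311, 0.00175167,
       0.00064558]), 'joint_efforts': array([-7.73945703e-04, -4.31248283e+01, -2.44222176e+01,  7.17244414e-02,
        5.59718348e-02, -1.39545264e-04]), 'tool_pos': array([ 0.22862641, -0.47213421,  0.22604344]), 'tool_rot': array([-3.14004608e+00, -2.25317773e-04,  4.50790288e-01]), 'contact_force': array([-0.17102565,  0.07180115, -0.33160648]), 'torque': array([ 0.03638331, -0.02754291, -0.0204924 ]), 'opening': 0.09153205487210143}
<Robot object at 0x7f8664187a10> 0.0188
{'mtx': array([[492.52615265,   0.        , 275.68661076],
       [  0.        , 492.52615265, 212.81439612],
       [  0.        ,   0.        ,   1.        ]]), 'world_to_cam': array([[ 6.07709276e-01, -7.94159151e-01, -8.24055318e-04,
        -3.82684192e-01],
       [-5.42613631e-01, -4.14462609e-01, -7.30610151e-01,
         2.82186495e-01],
       [ 5.79879197e-01,  4.44445710e-01, -6.82794352e-01,
         1.54075753e+00],
       [ 0.00000000e+00,  0.00000000e+00,  0.00000000e+00,
         1.00000000e+00]])}
{'mtx': array([[460.53423489,   0.        , 272.93358882],
       [  0.        , 460.53423489, 208.43486315],
       [  0.        ,   0.        ,   1.        ]]), 'world_to_cam': array([[-0.02171031, -0.99969673, -0.01162392, -0.03534921],
       [-0.99717527,  0.02248882, -0.071664  ,  0.49499834],
       [ 0.07190367,  0.01003524, -0.9973611 ,  1.46848869],
       [ 0.        ,  0.        ,  0.        ,  1.        ]])}
```

View pics/scene0.png

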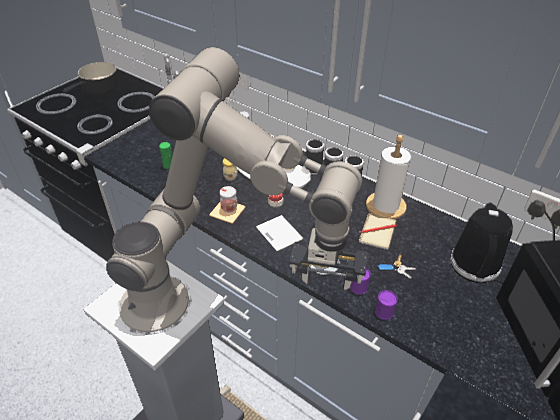

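View pics/top0.png

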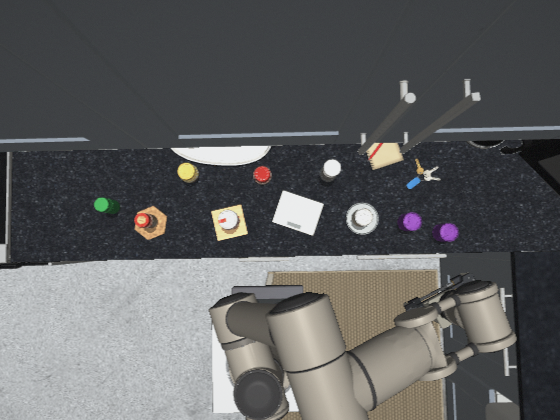

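The top view shows the spice jar on cork (~145,221), the jam jar on wood (~229,221), the board (~298,212), and the tin in the dish (~362,217). Behind them are the mustard jar (187,172), timer (262,175) and pepper mill (331,170). I'll zoom in next.

```bash
cat > h.py <<'E'
import numpy as np,cv2
from cell import status, read_camera, camera_info, ticket, robot
def pix2w(n,u,v,z):
    c=camera_info(n);K=c['mtx'];T=c['world_to_cam'];R=T[:3,:3];t=T[:3,3]
    o=-R.T@t; d=R.T@np.linalg.solve(K,[u,v,1.]); return o+d*(z-o[2])/d[2]
def w2pix(n,p):
    c=camera_info(n);q=c['world_to_cam'][:3,:3]@np.array(p)+c['world_to_cam'][:3,3];q=c['mtx']@q;return q[:2]/q[2]
def cloud(n,d):
    c=camera_info(n);K=c['mtx'];T=c['world_to_cam'];v,u=np.mgrid[:420,:560]
    P=np.stack([(u-K[0,2])*d/K[0,0],(v-K[1,2])*d/K[1,1],d],-1)
    return (P-T[:3,3])@T[:3,:3]
E
python3 - <<'E'
from h import *
a=np.load('pics/top0.npz');p,d=a['p'],a['d']
c=p[150:260,80:480]
cv2.imwrite('pics/topz1.png',cv2.resize(c[:,:200],None,fx=4,fy=4,interpolation=cv2.INTER_CUBIC)[...,::-1])
cv2.imwrite('pics/topz2.png',cv2.resize(c[:,200:],None,fx=4,fy=4,interpolation=cv2.INTER_CUBIC)[...,::-1])
P=cloud('top',d)
o=-camera_info('top')['world_to_cam'][:3,:3].T@camera_info('top')['world_to_cam'][:3,3];print('cam',o)
def comp(zlo,zhi,uv,r=25):
    m=((P[...,2]>zlo)&(P[...,2]<zhi)&(d>0)).astype(np.uint8)
    v,u=np.mgrid[:420,:560]; m&=((abs(u-uv[0])<r)&(abs(v-uv[1])<r)).astype(np.uint8)
    n,l,st,ce=cv2.connectedComponentsWithStats(m)
    if n<2: return None
    k=1+np.argmax(st[1:,4]); Q=P[l==k]
    (cx,cy),rad=cv2.minEnclosingCircle(Q[:,:2].astype(np.float32))
    return np.round([st[k,4],*Q.mean(0),*np.median(Q,0),cx,cy,rad],4)
for nm,uv,h,b in [('spice',(145,221),.106,.006),('jam',(229,221),.09,.008),('tin',(362,217),.072,.004),('must',(187,172),.085,0),('timer',(262,175),.046,0),('pepper',(331,170),.123,0),('green',(102,206),.106,0),('pur',(412,222),.072,0),('pur2',(448,233),.072,0)]:
    print(nm,comp(h+b-.012,h+b+.012,uv))
for nm,uv,z in [('cork',(150,223),.006),('wood',(229,223),.008),('board',(298,212),.008),('dish',(362,218),.006)]:
    print(nm,comp(z-.0035,z+.0035,uv,32))
E
```

```text
cam [ 0.38724293 -0.06120705  1.49967615]
spice [1.800e+02 4.620e-01 3.517e-01 1.116e-01 4.615e-01 3.518e-01 1.118e-01
 4.617e-01 3.525e-01 2.270e-02]
jam [3.100e+02 4.581e-01 9.320e-02 9.790e-02 4.587e-01 9.370e-02 9.800e-02
 4.580e-01 9.390e-02 3.020e-02]
tin [ 2.760e+02  4.585e-01 -3.250e-01  7.340e-02  4.578e-01 -3.251e-01
  7.360e-02  4.582e-01 -3.249e-01  2.850e-02]
must [2.390e+02 6.118e-01 2.218e-01 8.490e-02 6.120e-01 2.216e-01 8.510e-02
 6.123e-01 2.235e-01 2.850e-02]
timer [ 2.220e+02  6.030e-01 -1.160e-02  4.530e-02  6.029e-01 -1.130e-02
  4.530e-02  6.035e-01 -1.130e-02  2.700e-02]
pepper [ 2.430e+02  6.062e-01 -2.257e-01  1.229e-01  6.067e-01 -2.254e-01
  1.228e-01  6.064e-01 -2.263e-01  2.650e-02]
green [1.810e+02 5.125e-01 4.762e-01 1.057e-01 5.129e-01 4.761e-01 1.062e-01
 5.126e-01 4.788e-01 2.360e-02]
pur [ 2.810e+02  4.410e-01 -4.733e-01  7.050e-02  4.414e-01 -4.731e-01
  7.030e-02  4.415e-01 -4.734e-01  2.890e-02]
pur2 [ 2.880e+02  4.056e-01 -5.855e-01  6.970e-02  4.054e-01 -5.855e-01
  6.950e-02  4.061e-01 -5.850e-01  2.940e-02]
cork [4.220e+02 4.536e-01 3.459e-01 5.700e-03 4.459e-01 3.414e-01 5.500e-03
 4.632e-01 3.523e-01 7.200e-02]
wood [4.350e+02 4.483e-01 9.810e-02 7.900e-03 4.371e-01 9.480e-02 7.800e-03
 4.542e-01 9.890e-02 6.930e-02]
board [ 1.085e+03  4.797e-01 -1.249e-01  8.000e-03  4.798e-01 -1.253e-01
  8.100e-03  4.794e-01 -1.226e-01  8.970e-02]
dish [ 4.560e+02  4.612e-01 -3.367e-01  5.200e-03  4.626e-01 -3.394e-01
  5.000e-03  4.623e-01 -3.394e-01  7.390e-02]
```

View pics/topz1.png

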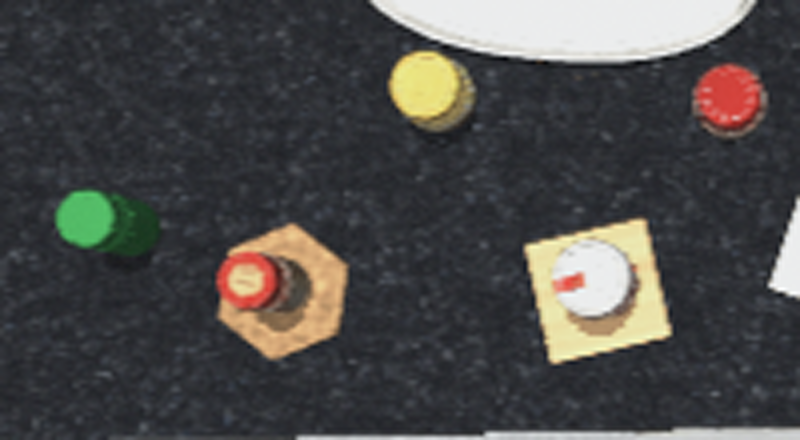

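View pics/topz2.png

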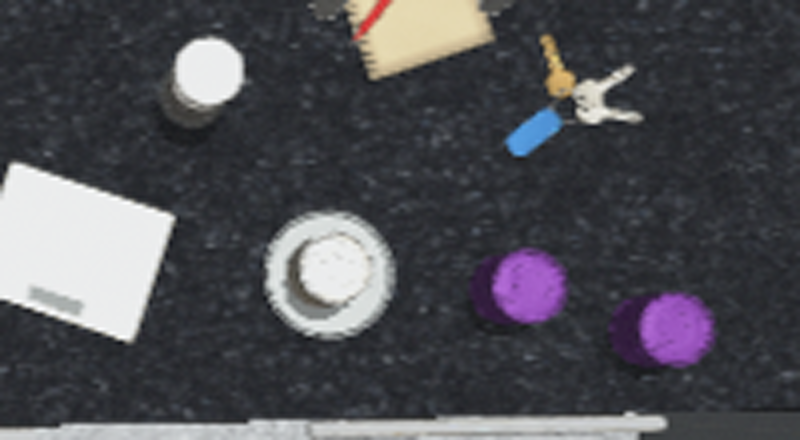

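The mats and objects are clear. Next I'll get the mat centres from their outlines.

Run:
```python
from h import *
def z1(x,y,off): return (off+(x+.5)/4-.5,150+(y+.5)/4-.5)
def W(pts,off,z): return np.array([pix2w('top',*z1(x,y,off),z)[:2] for x,y in pts])
w=W([(525,244),(645,219),(672,335),(551,363)],80,.008);print('wood',w.mean(0),np.linalg.norm(np.diff(w,axis=0),axis=1))
hx=W([(293,223),(275,361),(348,265),(218,320)],80,.006);print('cork',hx[:2].mean(0),hx[2:].mean(0),np.linalg.norm(hx[0]-hx[1]),np.linalg.norm(hx[2]-hx[3]))
e=W([(330,209),(330,339),(264,274),(397,274)],280,.008);print('dish',e[:2].mean(0),e[2:].mean(0),e[0]-e[1],e[2]-e[3])
b=W([(12,162),(175,214),(132,342)],280,.008);print('board',(b[0]+b[2])/2,np.linalg.norm(np.diff(b,axis=0),axis=1))
# silhouettes by colour
a=np.load('pics/top0.npz');p,d=a['p'],a['d'];P=cloud('top',d)
hsv=cv2.cvtColor(p,cv2.COLOR_RGB2HSV)
def seg(uv,r,th):
    m=((hsv[...,2]>th)).astype(np.uint8)
    v,u=np.mgrid[:420,:560]; m&=((abs(u-uv[0])<r)&(abs(v-uv[1])<r)).astype(np.uint8)
    n,l,st,ce=cv2.connectedComponentsWithStats(m);k=1+np.argmax(st[1:,4]);c,_=cv2.findContours((l==k).astype(np.uint8),0,2)
    return max(c,key=cv2.contourArea)
for nm,uv,r in[('wood',(229,223),28),('board',(298,212),32)]:
    c=seg(uv,r,120); R=cv2.minAreaRect(c);print(nm,R,pix2w('top',*R[0],.008))
c=seg((362,218),26,90);R=cv2.minEnclosingCircle(c);print('dish',R,pix2w('top',*R[0],.008))
# scene cam object tops
s=np.load('pics/scene0.npz');Q=cloud('scene',s['d'])
for nm,xy,h in[('jam',(.458,.094),.098),('spice',(.462,.352),.112),('tin',(.458,-.325),.076),('pepper',(.606,-.226),.123),('timer',(.603,-.011),.046),('must',(.612,.223),.085)]:
    m=(np.hypot(Q[...,0]-xy[0],Q[...,1]-xy[1])<.045)&(abs(Q[...,2]-h)<.006)&(s['d']>0)
    if m.sum()>5:
        q=Q[m];print(nm,m.sum(),q.mean(0),cv2.minEnclosingCircle(q[:,:2].astype(np.float32)))
```

```text
wood [0.45337785 0.09668545] [0.09962081 0.09681015 0.10044518]
cork [0.45775759 0.35282407] [0.45723498 0.35362581] 0.11302511050561684 0.1143641951131807
dish [ 0.45698507 -0.33403549] [ 0.4568437  -0.33441171] [ 0.10520541 -0.00374295] [0.00239386 0.10731467]
board [ 0.4796439  -0.12579076] [0.13888724 0.10961519]
wood ((229.0421142578125, 222.18258666992188), (30.655845642089844, 31.330425262451172), 77.00537872314453) [0.45328927 0.09714013 0.008     ]
board ((297.5500183105469, 212.35000610351562), (43.639427185058594, 33.836368560791016), 18.434947967529297) [ 0.48025452 -0.12575219  0.008     ]
dish ((361.859375, 218.0), 16.628982543945312) [ 0.45727597 -0.33318782  0.008     ]
jam 155 [0.45781472 0.08968749 0.09870655] ((0.4588482677936554, 0.09080573916435242), 0.03232670947909355)
timer 42 [ 0.59283735 -0.02583152  0.04605095] ((0.5963670015335083, -0.022452235221862793), 0.025878313928842545)
must 48 [0.60051478 0.21813264 0.08560429] ((0.6049357652664185, 0.2208775281906128), 0.027484366670250893)
```

Call:
jog_arm:
  plan:
    - [[0, 0, 0, 0, 0, 1, 1], [0, 0, 0, 0, 0, 1, 1], [0, 0, 0, 0, 0, 1, 1], [0.57, -0.37, 0.1, 0, 0, 0, 1], [0.57, -0.37, 0.1, 0, 0, 0, 1], [0.57, -0.37, 0.1, 0, 0, 0, 1], [0.57, -0.37, 0.1, 0, 0, 0, 1], [0.57, -0.37, 0.1, 0, 0, 0, 1], [0.57, -0.37, 0.1, 0, 0, 0, 1], [0.57, -0.37, 0.1, 0, 0, 0, 1], [0.57, -0.37, 0.1, 0, 0, 0, 1], [0, 0, 0, 0, 0, 0, 1]]
  squeeze: 15

```text
time: 1.6
tool_pos: [0.4577, -0.3227, 0.1858]
tool_rot: [-3.14, 0.001, 0.004]
contact_force: [-0.5, -0.4, -0.3]
opening: 0.0918
```

Call:
jog_arm:
  plan:
    - [[0, 0.04, 0.7, 0, 0, 0, 1], [0, 0, 0.7, 0, 0, 0, 1], [0, 0, 0.7, 0, 0, 0, 1], [0, 0, 0.5, 0, 0, 0, 1], [0, 0, 0.3, 0, 0, 0, 1], [0, 0, 0.3, 0, 0, 0, 1], [0, 0, 0, 0, 0, 0, 1], [0, 0, 0, 0, 0, 0, 0], [0, 0, 0, 0, 0, 0, 0], [0, 0, 0, 0, 0, 0, 0], [0, 0, 0, 0, 0, 0, 0], [0, 0, 0, 0, 0, 0, 0], [0, 0, 0, 0, 0, 0, 0]]
  squeeze: 15

```text
time: 3.22
tool_pos: [0.4568, -0.3265, 0.0271]
tool_rot: [3.141, -0.0, 0.001]
contact_force: [-0.3, -0.3, 3.2]
opening: 0.0569
```

Call:
jog_arm:
  plan:
    - [[0, 0, -0.2, 0, 0, 0, 0], [0, 0, -0.4, 0, 0, 0, 0], [0, 0, -0.4, 0, 0, 0, 0], [0, 0, 0, 0, 0, 0, 0]]

```text
time: 3.72
tool_pos: [0.4573, -0.327, 0.0782]
tool_rot: [3.139, -0.002, 0.001]
contact_force: [-1.0, -0.3, -1.8]
opening: 0.0571
```

Call:
jog_arm:
  plan:
    - [[0.03, -0.25, 0, 0, 0, 0, 0], [0.06, -0.5, 0, 0, 0, 0, 0], [0.06, -0.5, 0, 0, 0, 0, 0], [0.06, -0.5, 0, 0, 0, 0, 0], [0.06, -0.5, 0, 0, 0, 0, 0], [0.06, -0.5, 0, 0, 0, 0, 0], [0.06, -0.5, 0, 0, 0, 0, 0], [0.04, -0.5, 0, 0, 0, 0, 0], [0.02, -0.27, 0, 0, 0, 0, 0], [0, 0, 0, 0, 0, 0, 0], [0, 0, 0.4, 0, 0, 0, 0], [0, 0, 0.3, 0, 0, 0, 0], [0, 0, 0.1, 0, 0, 0, 0], [0, 0, 0, 0, 0, 0, 0]]

```text
time: 5.48
tool_pos: [0.4788, -0.1256, 0.0364]
tool_rot: [-3.141, 0.001, 0.0]
contact_force: [-0.2, -0.0, -2.0]
opening: 0.0571
```

Call:
jog_arm:
  plan:
    - [[0, 0, 0.04, 0, 0, 0, 0], [0, 0, 0.04, 0, 0, 0, 0], [0, 0, 0.02, 0, 0, 0, 0], [0, 0, 0, 0, 0, 0, 0]]

```text
time: 5.98
tool_pos: [0.479, -0.1254, 0.0318]
tool_rot: [3.141, -0.0, 0.001]
contact_force: [-0.2, 0.3, -1.8]
opening: 0.057
```

Call:
jog_arm:
  plan:
    - [[0, 0, 0.02, 0, 0, 0, 0], [0, 0, 0.02, 0, 0, 0, 0], [0, 0, 0, 0, 0, 0, 0]]

```text
time: 6.35
tool_pos: [0.4791, -0.1254, 0.031]
tool_rot: [3.141, -0.001, 0.001]
contact_force: [-4.5, 1.3, 11.9]
opening: 0.057
```

Call:
jog_arm:
  plan:
    - [[0, 0, -0.02, 0, 0, 0, 0], [0, 0, 0, 0, 0, 0, 0.7], [0, 0, 0, 0, 0, 0, 1], [0, 0, 0, 0, 0, 0, 1], [0, 0, 0, 0, 0, 0, 1], [0, 0, -0.2, 0, 0, 0, 1], [0, 0, -0.6, 0, 0, 0, 1], [0, 0, -0.8, 0, 0, 0, 1], [0, 0, -0.9, 0, 0, 0, 1], [0, 0, -0.8, 0, 0, 0, 1], [0, 0, 0, 0, 0, 0, 1]]

```text
time: 7.72
tool_pos: [0.4806, -0.126, 0.1995]
tool_rot: [3.138, -0.007, 0.001]
contact_force: [0.8, 0.2, 0.5]
opening: 0.0918
```

Call:
jog_arm:
  plan:
    - [[-0.06, -0.3, 0, 0, 0, 0, 1], [-0.06, -0.6, 0, 0, 0, 0, 1], [-0.06, -0.6, 0, 0, 0, 0, 1], [-0.06, -0.6, 0, 0, 0, 0, 1], [-0.06, -0.6, 0, 0, 0, 0, 1], [-0.06, -0.6, 0, 0, 0, 0, 1], [-0.06, -0.6, 0, 0, 0, 0, 1], [-0.03, -0.49, 0, 0, 0, 0, 1], [0, 0, 0, 0, 0, 0, 1]]

```text
time: 8.85
tool_pos: [0.4547, 0.0959, 0.1944]
tool_rot: [-3.142, 0.003, 0.004]
contact_force: [-0.3, 0.4, 0.6]
opening: 0.0917
```

Run:
```python
from h import *
p,d=read_camera('top');print(status.observe()['tool_pos'])
cv2.imwrite('pics/top1.png',cv2.resize(p[140:270,80:480],(800,260))[...,::-1])
P=cloud('top',d)
m=(np.hypot(P[...,0]-.48,P[...,1]+.126)<.05)&(abs(P[...,2]-.08)<.012);q=P[m]
print(m.sum(),q.mean(0) if m.sum() else 0)
```

```text
[0.45509453 0.09489353 0.19458721]
265 [ 0.48097961 -0.123761    0.07775991]
```

View pics/top1.png

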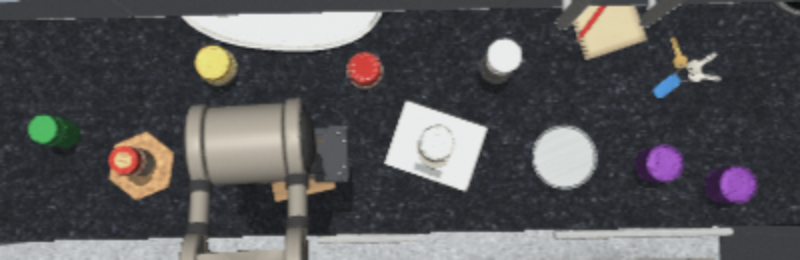

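Call:
jog_arm:
  plan:
    - [[0.06, 0.03, 0.7, 0, 0, 0, 1], [0, 0, 0.7, 0, 0, 0, 1], [0, 0, 0.6, 0, 0, 0, 1], [0, 0, 0.4, 0, 0, 0, 1], [0, 0, 0.3, 0, 0, 0, 1], [0, 0, 0.25, 0, 0, 0, 1], [0, 0, 0, 0, 0, 0, 1], [0, 0, 0, 0, 0, 0, 0], [0, 0, 0, 0, 0, 0, 0], [0, 0, 0, 0, 0, 0, 0], [0, 0, 0, 0, 0, 0, 0], [0, 0, 0, 0, 0, 0, 0], [0, 0, 0, 0, 0, 0, 0]]
  squeeze: 20

```text
time: 10.52
tool_pos: [0.4595, 0.0927, 0.0485]
tool_rot: [3.142, -0.001, 0.001]
contact_force: [-0.8, 0.9, 5.7]
opening: 0.0598
```

Run:
```python
from h import *
p,d=read_camera('top');hsv=cv2.cvtColor(p,cv2.COLOR_RGB2HSV)
m=(hsv[...,2]>90).astype(np.uint8);v,u=np.mgrid[:420,:560];m&=((abs(u-362)<26)&(abs(v-218)<26)).astype(np.uint8)
n,l,st,ce=cv2.connectedComponentsWithStats(m);k=1+np.argmax(st[1:,4]);print(st[k],ce[k],pix2w('top',*ce[k],.006))
```

```text
[346 202  33  33 846] [361.8286052  218.19858156] [ 0.45672839 -0.33343017  0.006     ]
```

Opening of 59.8 mm suggests the pads touch the lid (60 mm) rather than the 58 mm body. I'll regrip lower.

Call:
jog_arm:
  plan:
    - [[0, 0, 0, 0, 0, 0, 1], [0, 0, 0, 0, 0, 0, 1], [0, 0, 0, 0, 0, 0, 1], [0, 0, 0, 0, 0, 0, 1], [-0.03, 0, 0.1, 0, 0, 0, 1], [0, 0, 0.08, 0, 0, 0, 1], [0, 0, 0, 0, 0, 0, 1], [0, 0, 0, 0, 0, 0, 0], [0, 0, 0, 0, 0, 0, 0], [0, 0, 0, 0, 0, 0, 0], [0, 0, 0, 0, 0, 0, 0], [0, 0, 0, 0, 0, 0, 0], [0, 0, 0, 0, 0, 0, 0]]
  squeeze: 20

```text
time: 12.2
tool_pos: [0.4579, 0.0926, 0.0393]
tool_rot: [3.142, -0.0, 0.001]
contact_force: [0.1, 0.9, 1.2]
opening: 0.0592
```

Call:
jog_arm:
  plan:
    - [[0, 0, -0.1, 0, 0, 0, 0], [0, 0, -0.3, 0, 0, 0, 0], [0, 0, -0.5, 0, 0, 0, 0], [0, 0, -0.6, 0, 0, 0, 0], [0, 0, -0.5, 0, 0, 0, 0], [0, 0, -0.2, 0, 0, 0, 0], [0, 0, 0, 0, 0, 0, 0]]

```text
time: 13.08
tool_pos: [0.4578, 0.0926, 0.1493]
tool_rot: [3.142, -0.0, 0.001]
contact_force: [-0.8, 0.3, -3.2]
opening: 0.0592
```

Call:
jog_arm:
  plan:
    - [[0, 0.3, 0, 0, 0, 0, 0], [0, 0.5, 0, 0, 0, 0, 0], [0, 0.6, 0, 0, 0, 0, 0], [0, 0.6, 0, 0, 0, 0, 0], [0, 0.6, 0, 0, 0, 0, 0], [0, 0.6, 0, 0, 0, 0, 0], [0, 0.6, 0, 0, 0, 0, 0], [0, 0.6, 0, 0, 0, 0, 0], [0, 0.6, 0, 0, 0, 0, 0], [0, 0.6, 0, 0, 0, 0, 0], [0, 0.6, 0, 0, 0, 0, 0], [0, 0.6, 0, 0, 0, 0, 0], [0, 0.6, 0, 0, 0, 0, 0], [0, 0.6, 0, 0, 0, 0, 0], [0, 0.4, 0, 0, 0, 0, 0], [0, 0.12, 0, 0, 0, 0, 0], [0, 0, 0, 0, 0, 0, 0]]

```text
time: 15.2
tool_pos: [0.4578, -0.333, 0.1487]
tool_rot: [-3.141, 0.001, 0.001]
contact_force: [0.7, 0.5, -2.3]
opening: 0.059
```

Call:
jog_arm:
  plan:
    - [[-0.02, 0.02, 0.3, 0, 0, 0, 0], [0, 0, 0.5, 0, 0, 0, 0], [0, 0, 0.5, 0, 0, 0, 0], [0, 0, 0.4, 0, 0, 0, 0], [0, 0, 0.3, 0, 0, 0, 0], [0, 0, 0.12, 0, 0, 0, 0], [0, 0, 0, 0, 0, 0, 0], [0, 0, 0, 0, 0, 0, 0]]

```text
time: 16.2
tool_pos: [0.4576, -0.3347, 0.0439]
tool_rot: [3.141, -0.001, 0.001]
contact_force: [0.1, -0.4, -2.7]
opening: 0.0591
```

Contact is expected at about 0.035.

Call:
jog_arm:
  plan:
    - [[0, 0, 0.08, 0, 0, 0, 0], [0, 0, 0.04, 0, 0, 0, 0], [0, 0, 0.02, 0, 0, 0, 0], [0, 0, 0, 0, 0, 0, 0]]

```text
time: 16.7
tool_pos: [0.4571, -0.3344, 0.0362]
tool_rot: [-3.142, 0.0, 0.001]
contact_force: [0.1, -0.8, -2.1]
opening: 0.0593
```

Call:
jog_arm:
  plan:
    - [[0, 0, 0.02, 0, 0, 0, 0], [0, 0, 0, 0, 0, 0, 0]]

```text
time: 16.95
tool_pos: [0.4573, -0.3345, 0.0354]
tool_rot: [3.141, -0.0, 0.001]
contact_force: [-0.3, 0.9, -1.7]
opening: 0.059
```

Call:
jog_arm:
  plan:
    - [[0, 0, 0.02, 0, 0, 0, 0], [0, 0, 0.01, 0, 0, 0, 0], [0, 0, 0, 0, 0, 0, 0]]

```text
time: 17.32
tool_pos: [0.4573, -0.3345, 0.0352]
tool_rot: [3.141, -0.001, 0.001]
contact_force: [-2.9, 1.9, 9.9]
opening: 0.0587
```

Call:
jog_arm:
  plan:
    - [[0, 0, -0.02, 0, 0, 0, 0], [0, 0, 0, 0, 0, 0, 0.7], [0, 0, 0, 0, 0, 0, 0.75], [0, 0, 0, 0, 0, 0, 0.85], [0, 0, 0, 0, 0, 0, 1], [0, 0, 0, 0, 0, 0, 1], [0, 0, 0, 0, 0, 0, 1], [0, 0, 0, 0, 0, 0, 1]]

```text
time: 18.32
tool_pos: [0.4572, -0.3344, 0.0347]
tool_rot: [3.141, -0.0, 0.001]
contact_force: [0.2, -0.2, -0.7]
opening: 0.0917
```

Run:
```python
from h import *
p,d=read_camera('top');cv2.imwrite('pics/top2.png',cv2.resize(p[170:260,310:410],(800,720))[:600,:,::-1])
p,d=read_camera('scene');cv2.imwrite('pics/scene2.png',cv2.resize(p[180:330,240:440],(800,600))[...,::-1])
```

```text
(no output)
```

View pics/scene2.png

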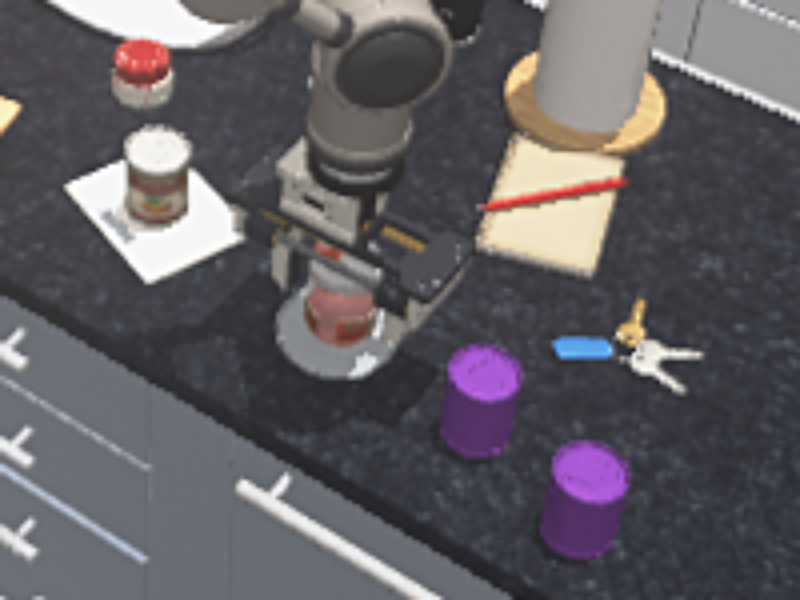

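The jam jar is upright in the dish (~340,310) and the fingers are clear. I'll raise slowly at first.

Call:
jog_arm:
  plan:
    - [[0, 0, -0.1, 0, 0, 0, 1], [0, 0, -0.2, 0, 0, 0, 1], [0, 0, -0.4, 0, 0, 0, 1], [0, 0, -0.8, 0, 0, 0, 1], [0, 0, -0.9, 0, 0, 0, 1], [0, 0, -0.7, 0, 0, 0, 1], [0, 0, -0.2, 0, 0, 0, 1], [0, 0, 0, 0, 0, 0, 1]]

```text
time: 19.42
tool_pos: [0.4571, -0.3343, 0.1999]
tool_rot: [3.141, -0.0, 0.001]
contact_force: [-1.1, 0.5, -0.4]
opening: 0.0915
```

Call:
jog_arm:
  plan:
    - [[0, -0.4, 0, 0, 0, 0, 1], [0, -0.8, 0, 0, 0, 0, 1], [0, -0.8, 0, 0, 0, 0, 1], [0, -0.8, 0, 0, 0, 0, 1], [0, -0.8, 0, 0, 0, 0, 1], [0, -0.8, 0, 0, 0, 0, 1], [0, -0.8, 0, 0, 0, 0, 1], [0, -0.8, 0, 0, 0, 0, 1], [0, -0.8, 0, 0, 0, 0, 1], [0, -0.8, 0, 0, 0, 0, 1], [0, -0.8, 0, 0, 0, 0, 1], [0, -0.8, 0, 0, 0, 0, 1], [0, -0.8, 0, 0, 0, 0, 1], [0, -0.8, 0, 0, 0, 0, 1], [0, -0.8, 0, 0, 0, 0, 1], [0, -0.8, 0, 0, 0, 0, 1], [0, -0.8, 0, 0, 0, 0, 1], [0.09, -0.5, 0, 0, 0, 0, 1], [0, 0, 0, 0, 0, 0, 1], [0, 0, 0, 0, 0, 0, 1]]

```text
time: 21.92
tool_pos: [0.4599, 0.35, 0.1986]
tool_rot: [3.14, 0.002, 0.001]
contact_force: [0.8, -0.1, 0.0]
opening: 0.0912
```

Run:
```python
from h import *
p,d=read_camera('top');print(status.observe()['tool_pos'])
cv2.imwrite('pics/top3.png',cv2.resize(p[140:270,80:480],(800,260))[...,::-1])
P=cloud('top',d)
for xy,h in[((.457,-.334),.094),((.48,-.126),.08)]:
    m=(np.hypot(P[...,0]-xy[0],P[...,1]-xy[1])<.05)&(abs(P[...,2]-h)<.012);q=P[m]
    print(m.sum(),q.mean(0),cv2.minEnclosingCircle(q[:,:2].astype(np.float32)))
```

```text
[0.46030599 0.34975585 0.198998  ]
315 [ 0.45790283 -0.33139716  0.09447793] ((0.45829060673713684, -0.3321717083454132), 0.03036653809249401)
266 [ 0.48113142 -0.12386752  0.0781189 ] ((0.480875164270401, -0.12385667860507965), 0.0286648478358984)
```

View pics/top3.png

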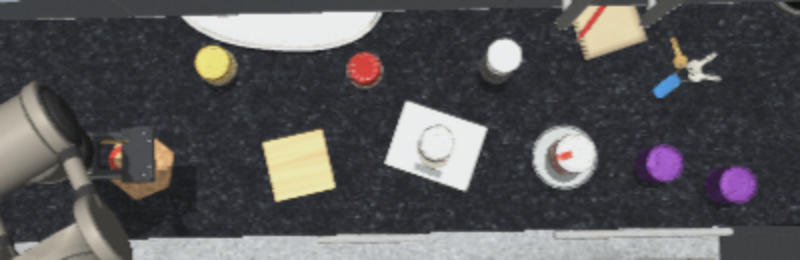

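Call:
jog_arm:
  plan:
    - [[0.03, -0.03, 0.6, 0, 0, 0, 1], [0, 0, 0.7, 0, 0, 0, 1], [0, 0, 0.6, 0, 0, 0, 1], [0, 0, 0.4, 0, 0, 0, 1], [0, 0, 0.3, 0, 0, 0, 1], [0, 0, 0.2, 0, 0, 0, 1], [0, 0, 0, 0, 0, 0, 1], [0, 0, 0, 0, 0, 0, 0], [0, 0, 0, 0, 0, 0, 0], [0, 0, 0, 0, 0, 0, 0], [0, 0, 0, 0, 0, 0, 0], [0, 0, 0, 0, 0, 0, 0], [0, 0, 0, 0, 0, 0, 0], [0, 0, 0, 0, 0, 0, 0]]
  squeeze: 12

```text
time: 23.72
tool_pos: [0.4626, 0.3521, 0.0597]
tool_rot: [3.142, -0.0, 0.001]
contact_force: [-0.1, -0.8, -0.0]
opening: 0.0441
```

44.1 mm again hints at cap contact, so I'll regrip 5 mm lower.

Call:
jog_arm:
  plan:
    - [[0, 0, 0, 0, 0, 0, 0.8], [0, 0, 0, 0, 0, 0, 1], [0, 0, 0, 0, 0, 0, 1], [0, 0, 0, 0, 0, 0, 1], [0, 0, 0, 0, 0, 0, 1], [0, 0, 0.1, 0, 0, 0, 1], [0, 0, 0, 0, 0, 0, 1], [0, 0, 0, 0, 0, 0, 0], [0, 0, 0, 0, 0, 0, 0], [0, 0, 0, 0, 0, 0, 0], [0, 0, 0, 0, 0, 0, 0], [0, 0, 0, 0, 0, 0, 0], [0, 0, 0, 0, 0, 0, 0], [0, 0, 0, 0, 0, 0, 0]]

```text
time: 25.48
tool_pos: [0.4626, 0.3521, 0.0547]
tool_rot: [3.142, -0.0, 0.001]
contact_force: [0.2, -0.9, 0.2]
opening: 0.0439
```

Call:
jog_arm:
  plan:
    - [[0, 0, -0.1, 0, 0, 0, 0], [0, 0, -0.3, 0, 0, 0, 0], [0, 0, -0.4, 0, 0, 0, 0], [0, 0, -0.2, 0, 0, 0, 0], [0, 0, 0, 0, 0, 0, 0]]

```text
time: 26.1
tool_pos: [0.4631, 0.3524, 0.1058]
tool_rot: [-3.141, -0.002, 0.001]
contact_force: [-0.5, 0.3, -1.2]
opening: 0.0442
```

Run:
```python
from h import *
p,d=read_camera('scene');cv2.imwrite('pics/scene3.png',cv2.resize(p[90:240,100:300],(800,600))[...,::-1])
```

```text
(no output)
```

View pics/scene3.png

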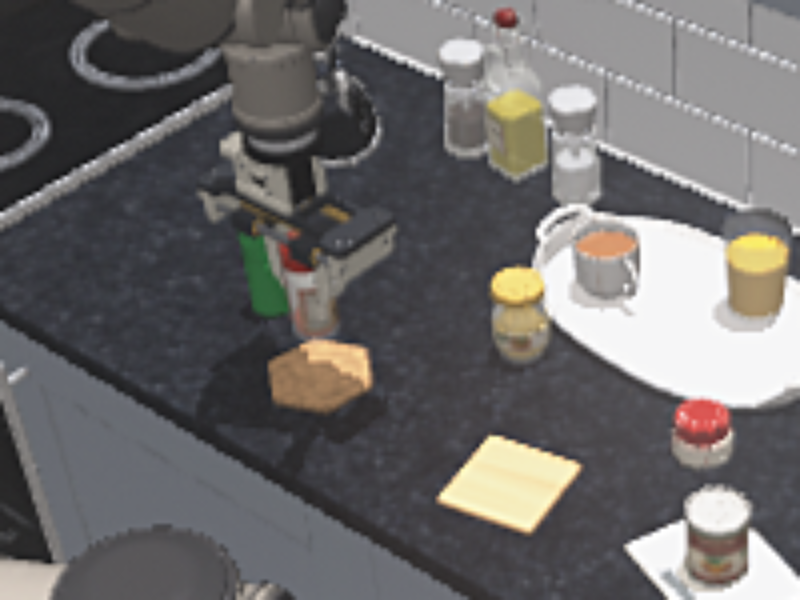

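Call:
jog_arm:
  plan:
    - [[0, 0.3, 0, 0, 0, 0, 0], [-0.03, 0.5, 0, 0, 0, 0, 0], [-0.03, 0.6, 0, 0, 0, 0, 0], [-0.03, 0.6, 0, 0, 0, 0, 0], [-0.03, 0.6, 0, 0, 0, 0, 0], [-0.03, 0.6, 0, 0, 0, 0, 0], [-0.03, 0.6, 0, 0, 0, 0, 0], [-0.02, 0.6, 0, 0, 0, 0, 0], [0, 0.5, 0, 0, 0, 0, 0], [0, 0.2, 0, 0, 0, 0, 0], [0, 0, 0, 0, 0, 0, 0], [0, 0, 0.3, 0, 0, 0, 0], [0, 0, 0.3, 0, 0, 0, 0], [0, 0, 0.2, 0, 0, 0, 0], [0, 0, 0.06, 0, 0, 0, 0], [0, 0, 0, 0, 0, 0, 0]]

```text
time: 28.15
tool_pos: [0.4529, 0.0973, 0.0617]
tool_rot: [3.142, -0.0, 0.001]
contact_force: [-0.3, 0.0, -1.3]
opening: 0.0442
```

Run:
```python
from h import *
p,d=read_camera('scene');cv2.imwrite('pics/scene4.png',cv2.resize(p[120:270,130:330],(800,600),interpolation=cv2.INTER_CUBIC)[...,::-1])
```

```text
(no output)
```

View pics/scene4.png

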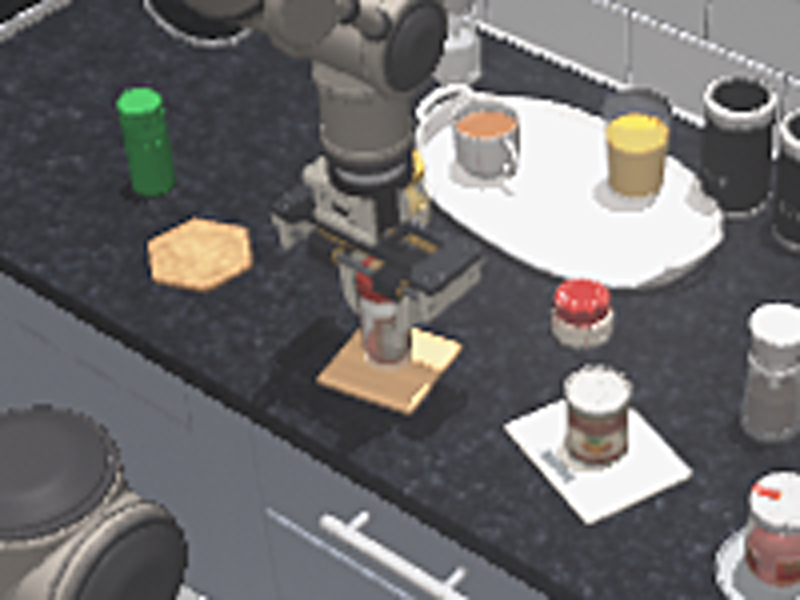

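The spice jar hangs upright just above the wood mat (~387,350). Lowering.

Call:
jog_arm:
  plan:
    - [[0, 0, 0.06, 0, 0, 0, 0], [0, 0, 0.02, 0, 0, 0, 0], [0, 0, 0, 0, 0, 0, 0]]

```text
time: 28.58
tool_pos: [0.4528, 0.0971, 0.0577]
tool_rot: [3.142, -0.0, 0.001]
contact_force: [-0.7, -0.5, -0.6]
opening: 0.0443
```

Call:
jog_arm:
  plan:
    - [[0, 0, 0.02, 0, 0, 0, 0], [0, 0, 0, 0, 0, 0, 0]]

```text
time: 28.82
tool_pos: [0.4528, 0.0971, 0.0567]
tool_rot: [3.142, -0.0, 0.001]
contact_force: [0.0, -0.2, -1.2]
opening: 0.0444
```

Call:
jog_arm:
  plan:
    - [[0, 0, 0.02, 0, 0, 0, 0], [0, 0, 0, 0, 0, 0, 0]]

```text
time: 29.08
tool_pos: [0.453, 0.0971, 0.0566]
tool_rot: [3.142, -0.001, 0.001]
contact_force: [-2.4, 0.1, 9.2]
opening: 0.0442
```

Contact. Release, rise, and look.

Call:
jog_arm:
  plan:
    - [[0, 0, -0.02, 0, 0, 0, 0], [0, 0, 0, 0, 0, 0, 0.6], [0, 0, 0, 0, 0, 0, 0.7], [0, 0, 0, 0, 0, 0, 0.85], [0, 0, 0, 0, 0, 0, 1], [0, 0, 0, 0, 0, 0, 1], [0, 0, 0, 0, 0, 0, 1], [0, 0, 0, 0, 0, 0, 1], [0, 0, -0.1, 0, 0, 0, 1], [0, 0, -0.3, 0, 0, 0, 1], [0, 0, -0.7, 0, 0, 0, 1], [0, 0, -0.8, 0, 0, 0, 1], [0, 0, -0.8, 0, 0, 0, 1], [0, 0, -0.2, 0, 0, 0, 1], [0, 0, 0, 0, 0, 0, 1]]

```text
time: 30.95
tool_pos: [0.4528, 0.0971, 0.2019]
tool_rot: [3.142, -0.001, 0.001]
contact_force: [0.6, -0.8, -0.4]
opening: 0.0921
```

Call:
jog_arm:
  plan:
    - [[0.06, 0.4, 0, 0, 0, 0, 1], [0.09, 0.7, 0, 0, 0, 0, 1], [0.09, 0.7, 0, 0, 0, 0, 1], [0.09, 0.7, 0, 0, 0, 0, 1], [0.09, 0.7, 0, 0, 0, 0, 1], [0.08, 0.7, 0, 0, 0, 0, 1], [0.03, 0.55, 0, 0, 0, 0, 1], [0, 0, 0, 0, 0, 0, 1], [0, 0, 0, 0, 0, 0, 1]]

```text
time: 32.08
tool_pos: [0.4788, -0.1246, 0.2005]
tool_rot: [-3.14, 0.002, 0.001]
contact_force: [-1.2, 0.1, 0.4]
opening: 0.0918
```

Run:
```python
from h import *
p,d=read_camera('top');print(status.observe()['tool_pos'])
cv2.imwrite('pics/top5.png',cv2.resize(p[140:270,80:480],(800,260))[...,::-1])
P=cloud('top',d)
for xy,h in[((.457,-.334),.094),((.453,.097),.114)]:
    m=(np.hypot(P[...,0]-xy[0],P[...,1]-xy[1])<.05)&(abs(P[...,2]-h)<.012);q=P[m]
    print(m.sum(),q.mean(0),cv2.minEnclosingCircle(q[:,:2].astype(np.float32)))
```

```text
[ 0.47900012 -0.12439226  0.20086771]
312 [ 0.45778232 -0.3315551   0.09427678] ((0.45806917548179626, -0.3317889869213104), 0.030062926933169365)
179 [0.45226576 0.09786265 0.11398746] ((0.4527198076248169, 0.0980529859662056), 0.022677432745695114)
```

View pics/top5.png

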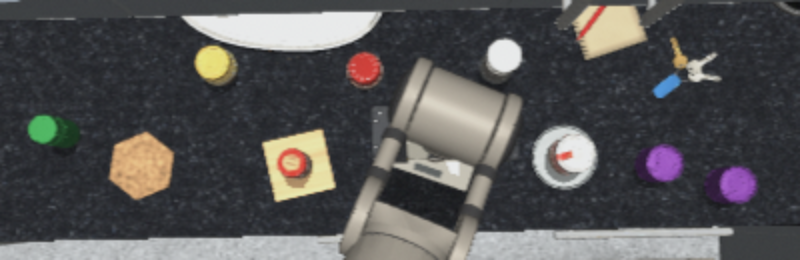

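The spice jar is upright in the middle of the wood mat, and cork and dish are as planned. Now the tin.

Call:
jog_arm:
  plan:
    - [[0.01, 0.02, 0.6, 0, 0, 0, 1], [0, 0, 0.7, 0, 0, 0, 1], [0, 0, 0.7, 0, 0, 0, 1], [0, 0, 0.6, 0, 0, 0, 1], [0, 0, 0.4, 0, 0, 0, 1], [0, 0, 0.3, 0, 0, 0, 1], [0, 0, 0.06, 0, 0, 0, 1], [0, 0, 0, 0, 0, 0, 1], [0, 0, 0, 0, 0, 0, 0], [0, 0, 0, 0, 0, 0, 0], [0, 0, 0, 0, 0, 0, 0], [0, 0, 0, 0, 0, 0, 0], [0, 0, 0, 0, 0, 0, 0], [0, 0, 0, 0, 0, 0, 0]]
  squeeze: 15

```text
time: 33.88
tool_pos: [0.48, -0.1264, 0.0338]
tool_rot: [3.141, -0.0, 0.001]
contact_force: [-1.1, 0.4, 2.6]
opening: 0.057
```

Run:
```python
from h import *
p,d=read_camera('top');hsv=cv2.cvtColor(p,cv2.COLOR_RGB2HSV)
m=((hsv[...,2]>90)&(hsv[...,1]>60)).astype(np.uint8);v,u=np.mgrid[:420,:560];m&=((abs(u-151)<24)&(abs(v-223)<24)).astype(np.uint8)
n,l,st,ce=cv2.connectedComponentsWithStats(m);k=1+np.argmax(st[1:,4]);print(st[k],ce[k],pix2w('top',*ce[k],.006))
```

```text
[134 206  33  34 814] [150.27518428 222.5012285 ] [0.45803832 0.35398471 0.006     ]
```

Call:
jog_arm:
  plan:
    - [[0, 0, -0.1, 0, 0, 0, 0], [0, 0, -0.3, 0, 0, 0, 0], [0, 0, -0.5, 0, 0, 0, 0], [0, 0, -0.6, 0, 0, 0, 0], [0, 0, -0.6, 0, 0, 0, 0], [0, 0, -0.6, 0, 0, 0, 0], [0, 0, -0.2, 0, 0, 0, 0], [0, 0, 0, 0, 0, 0, 0]]

```text
time: 34.92
tool_pos: [0.48, -0.1264, 0.1791]
tool_rot: [3.141, -0.001, 0.001]
contact_force: [-0.1, -0.7, -2.9]
opening: 0.0574
```

Call:
jog_arm:
  plan:
    - [[0, -0.3, 0, 0, 0, 0, 0], [-0.03, -0.5, 0, 0, 0, 0, 0], [-0.03, -0.6, 0, 0, 0, 0, 0], [-0.03, -0.6, 0, 0, 0, 0, 0], [-0.03, -0.6, 0, 0, 0, 0, 0], [-0.03, -0.6, 0, 0, 0, 0, 0], [-0.03, -0.6, 0, 0, 0, 0, 0], [-0.03, -0.6, 0, 0, 0, 0, 0], [-0.03, -0.6, 0, 0, 0, 0, 0], [-0.03, -0.6, 0, 0, 0, 0, 0], [-0.03, -0.6, 0, 0, 0, 0, 0], [-0.03, -0.6, 0, 0, 0, 0, 0], [-0.03, -0.6, 0, 0, 0, 0, 0], [-0.03, -0.6, 0, 0, 0, 0, 0], [-0.03, -0.6, 0, 0, 0, 0, 0], [-0.02, -0.5, 0, 0, 0, 0, 0], [0, -0.4, 0, 0, 0, 0, 0], [0, -0.1, 0, 0, 0, 0, 0], [0, 0, 0, 0, 0, 0, 0]]

```text
time: 37.3
tool_pos: [0.4573, 0.3534, 0.1782]
tool_rot: [3.141, 0.001, 0.001]
contact_force: [0.0, -0.7, -1.3]
opening: 0.0571
```

Descend to about 0.038 (contact expected at 0.032).

Call:
jog_arm:
  plan:
    - [[0, 0, 0.3, 0, 0, 0, 0], [0, 0, 0.6, 0, 0, 0, 0], [0, 0, 0.6, 0, 0, 0, 0], [0, 0, 0.5, 0, 0, 0, 0], [0, 0, 0.4, 0, 0, 0, 0], [0, 0, 0.25, 0, 0, 0, 0], [0, 0, 0.1, 0, 0, 0, 0], [0, 0, 0, 0, 0, 0, 0], [0, 0, 0, 0, 0, 0, 0]]

```text
time: 38.42
tool_pos: [0.4581, 0.3538, 0.0419]
tool_rot: [-3.141, -0.001, 0.001]
contact_force: [0.2, 0.2, -1.2]
opening: 0.057
```

Call:
jog_arm:
  plan:
    - [[0, 0, 0.1, 0, 0, 0, 0], [0, 0, 0.06, 0, 0, 0, 0], [0, 0, 0.02, 0, 0, 0, 0], [0, 0, 0, 0, 0, 0, 0]]

```text
time: 38.92
tool_pos: [0.4576, 0.3536, 0.0321]
tool_rot: [3.141, -0.0, 0.001]
contact_force: [0.8, 0.4, -2.4]
opening: 0.0568
```

Call:
jog_arm:
  plan:
    - [[0, 0, 0.02, 0, 0, 0, 0], [0, 0, 0, 0, 0, 0, 0]]

```text
time: 39.17
tool_pos: [0.4578, 0.3537, 0.0319]
tool_rot: [-3.141, -0.001, 0.001]
contact_force: [-1.5, -1.5, 5.8]
opening: 0.057
```

Contact; release, rise and back away.

Call:
jog_arm:
  plan:
    - [[0, 0, -0.01, 0, 0, 0, 0], [0, 0, 0, 0, 0, 0, 0.7], [0, 0, 0, 0, 0, 0, 0.8], [0, 0, 0, 0, 0, 0, 1], [0, 0, 0, 0, 0, 0, 1], [0, 0, 0, 0, 0, 0, 1], [0, 0, 0, 0, 0, 0, 1], [0, 0, -0.1, 0, 0, 0, 1], [0, 0, -0.3, 0, 0, 0, 1], [0, 0, -0.7, 0, 0, 0, 1], [0, 0, -0.8, 0, 0, 0, 1], [0, 0, -0.8, 0, 0, 0, 1], [0, 0, -0.7, 0, 0, 0, 1], [0, 0, 0, 0, 0, 0, 1], [0, 0.5, 0, 0, 0, 0, 1], [0, 0.6, 0, 0, 0, 0, 1], [0, 0.6, 0, 0, 0, 0, 1], [0, 0.6, 0, 0, 0, 0, 1], [0, 0.4, 0, 0, 0, 0, 1], [0, 0, 0, 0, 0, 0, 1]]

```text
time: 41.68
tool_pos: [0.4574, 0.2176, 0.2016]
tool_rot: [3.141, 0.001, -0.001]
contact_force: [-0.1, 0.7, 0.2]
opening: 0.0919
```

Call:
jog_arm:
  plan:
    - [[0, 0.6, 0, 0, 0, 0, 1], [0, 0.8, 0, 0, 0, 0, 1], [0, 0.8, 0, 0, 0, 0, 1], [0, 0.8, 0, 0, 0, 0, 1], [0, 0.8, 0, 0, 0, 0, 1], [0, 0.8, 0, 0, 0, 0, 1], [0, 0.5, 0, 0, 0, 0, 1], [0, 0, 0, 0, 0, 0, 1], [0, 0, 0, 0, 0, 0, 1]]

```text
time: 42.8
tool_pos: [0.4579, -0.0354, 0.2016]
tool_rot: [-3.141, 0.0, 0.001]
contact_force: [0.8, 0.3, 0.7]
opening: 0.0916
```

Run:
```python
from h import *
p,d=read_camera('top');print(status.observe()['tool_pos'])
cv2.imwrite('pics/top6.png',cv2.resize(p[140:270,80:480],(800,260))[...,::-1])
s,_=read_camera('scene');cv2.imwrite('pics/scene6.png',cv2.resize(s[120:330,130:410],(800,600))[...,::-1])
P=cloud('top',d)
for n,xy,h in[('jam',(.457,-.334),.094),('spice',(.453,.097),.114),('tin',(.458,.353),.078),('must',(.612,.223),.085),('timer',(.603,-.011),.045),('pep',(.606,-.226),.123)]:
    m=(np.hypot(P[...,0]-xy[0],P[...,1]-xy[1])<.05)&(abs(P[...,2]-h)<.012);q=P[m]
    print(n,m.sum(),q.mean(0) if m.sum() else '',q[:,2].std())
```

```text
[ 0.45791974 -0.03523684  0.20160412]
jam 313 [ 0.45799003 -0.33139469  0.09389265] 0.0033088953901100333
spice 157 [0.45249593 0.09985728 0.11416549] 0.003140243812981126
tin 275 [0.45821645 0.35414025 0.07533278] 0.0031432468932013707
must 239 [0.61166792 0.22173246 0.0848931 ] 0.0033009252528727337
timer 220 [ 0.60317579 -0.01199862  0.04570673] 0.003717245743217691
pep 242 [ 0.60621581 -0.22577865  0.12295504] 0.0030221099735729014
```

View pics/top6.png

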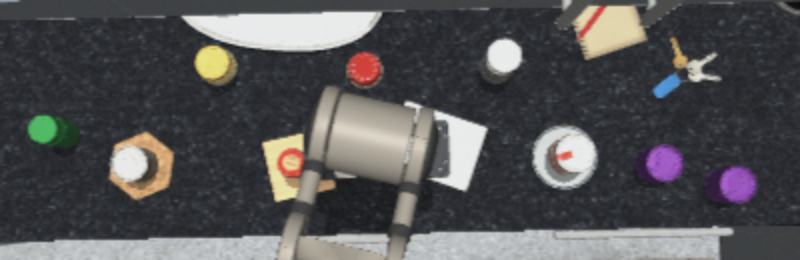

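View pics/scene6.png

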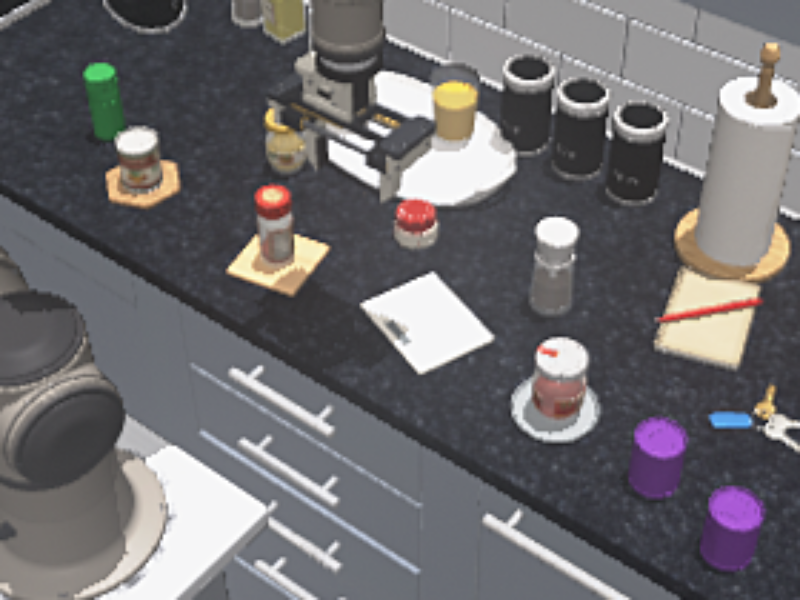

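All three stand upright and centred: tin (~138,165), spice jar (~275,230) and jam jar (~560,385). The bystanders have not moved.

```bash
python3 -c "
from cell import ticket
print(ticket.hand_in())"
```

```text
the job is handed in; nothing more can be done
None
```

The job is done and handed in at about 43 s on the robot's clock. I set the tin aside on the board, moved the jam jar into the dish and the spice jar onto the wood mat, then moved the tin onto the cork mat.

- **Final position:** the last pictures show all three upright. Each is within about 3 mm of the centre of its own mat or dish, which is about the limit of the camera calibration. In the last picture the arm hid part of the spice jar; the earlier clear view put it about 1 mm off centre.
- **Bystanders:** the pepper mill, mustard jar and egg timer measured within 1 mm of where they started. The purple and green look-alikes look untouched in the pictures.
- **Forces:** the highest readings shown were about 12 N, when each thing was set down. The gripper is open and clear, with its tips 0.2 m above the worktop.
- **Disagreement:** the finger openings on the jam jar and spice jar read 1–2 mm wider than the bodies you gave. I regripped each one lower because I thought the pads might be touching the lid or cap. The readings barely changed, so the cause is unclear. Both lifted and held without slipping.

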